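# Send the seed tin down the ledge's chute

## Task

Slide the flat steel seed tin along the packing ledge, without lifting it, until it is gently pressed home against the sprung rubber bumper at the left end, giving the spring a few millimetres but never bottoming it out; then push the tin off the far edge through the gap in front of the bumper so that it drops down the chute below and lies lid-up on the ramp, against the end wall. Leave everything else on the table and on the ledge where it is.

Things in the scene. Friction and masses are not known exactly. Their poses are not given: they have to be found in the camera images.
- ledge_edge (a point): Raised plywood packing ledge, fixed, 110 mm high. This point: on its top face, middle of its far edge. x points away from the robot, square to the edge (the way the tin is pushed off); y points left along the ledge (the way the tin is first slid); z up. The flat top spans x -160 to 0, y -250 to 250 mm from here.
- fence_line (a point): Point on the same ledge (same axes), on its top face, 14 mm nearer the robot than ledge_edge: on the line of the tin-side face of a fixed wooden fence, 16 mm high and 225 mm long, that runs along the far edge and ends on the left at the chute's mouth. The mouth is a 103 mm gap from the fence's end to the bumper's free face: only a square tin that touches the bumper, or nearly so, goes through.
- chute_level (a point): Point 77 mm below ledge_edge (same axes): the level of the origin of a tin at rest in the chute (78 mm beyond the edge). The chute is as wide as the mouth: an aluminium ramp starts 16 mm below the ledge's top at the far edge and falls away from the robot at 38 degrees to an end wall 120 mm beyond the edge, between wooden cheeks whose tops are 12 mm below the ledge's top.
- tin: Seed tin: flat rectangular steel box, paper patch on its lid, 62 mm (its x) by 95 mm (its y, the long side, lying along the ledge) by 28 mm high, 0.15 to 0.31 kg. Origin: centre of its underside; z up through the lid. It starts on the ledge, right of the bumper, 4 to 35 mm clear of the fence and up to 0.15 rad from square. Sliding it takes 0.5 to 3 N.
- bumper (a joint): How far the sprung rubber bumper is pushed in, left along the ledge: 0 free, 0.011 m its end. It yields at 3 N, then 0.5 N per mm. Flat pad, square to the ledge, 26 mm high, x -72 to -2 mm from ledge_edge; grey housing behind. Bumper, fence and chute are one unit clamped so that the free pad lies anywhere from y = 70 to 160 mm of ledge_edge: not measured, to be found by feel or seen.
- spice_jar: Bystander: small jar, 40 mm across and 70 mm high, standing at the left end of the ledge beside the bumper's housing. Origin at the centre of its underside.
- round_tin: Bystander: round steel tin, 64 mm across, 30 mm high, on the table right of the ledge. Origin at the centre of its underside.
- jar_a: Bystander: amber glass jar with a red lid, 70 mm across, 100 mm high, on the table to the left. Origin at the centre of its underside.
- jar_b: Bystander: clear jar with a brass lid, 66 mm across, 85 mm high, on the table to the left. Origin at the centre of its underside.
- packets: Bystander: pack of seed packets 70 by 100 by 12 mm, lying on the table beyond the ledge, right of the chute. Origin at the centre of its underside.
There are look-alikes about, which are no part of the job. What is shaped like the tin but orange or yellow is not meant.

How it is judged:
By the outcome, as a careful person would: the job done as asked, in the order asked, and still so for the second after the job is handed in, with the robot touching nothing.
It also fails if it takes over 72 s, if anything falls off the work surface, if the arm or the gripper's body presses on something with over 40 N, if the wrist force passes 120 N, or if a joint passes its speed limit or range.

## Robot

A 6-joint arm with a two-finger parallel gripper is mounted at the origin on the work surface. World frame = base frame: x ahead of the robot, y to its left, z up, the work surface at z = 0. Lengths are in m, angles in degrees, forces in N, time in s.
With the tool pointing down it reaches from about 0.25 to 0.725 m from the base axis. Payload 9.7 kg.
Tool frame: the origin (TCP) lies between the finger pads; the fingertips stand 22 mm ahead of it and the grasp point (between the pads) lies 3 mm ahead of it; z points along the fingers, y is the line along which they close (so a half turn about z gives the same grasp; the last joint's range is limited). The gripper opens to 85 mm and grips with 20 to 120 N. Pads are 22 mm wide; open, the fingers measure 114 mm over their backs; the gripper's body (76 mm by 85 mm) begins 54 mm behind the grasp point. The pads swing forward as they close: fully open they stand 13 mm farther back than shut.
Start: joints at [-76.776, 4.979, 10.078, 95.1, 0, 90], TCP at [0.126, -0.535, 0.253] pointing down, gripper open.
Joint ranges: [-179.16, 179.16], [-48.56, 103.87], [-65.8, 70.77], [-126.05, 130.52], [-82.76, 87.17], [-180, 180]. Speed limits (degrees/s): [127.2, 127.2, 147.25, 180, 180, 180].

## Interface

Orientations are given as [roll, pitch, yaw] about the fixed x, y, z axes, in that order (R = Rz(yaw) Ry(pitch) Rx(roll)).
In Python, from workcell import bot, viewer, finder gives the robot as it stands.
- The arm moves only by the tool move_arm, never from a script. Its arguments are lists of equal length, an entry for each row: "offset": the shift along the tool's x, y, z in cm, a list of three; "twist": the turn, a rotation vector about the tool's x, y, z in rad, a list of three; "grip": the opening, from 0 (shut) to 1 (fully open). In form: {"offset": [[x, y, z], ...], "twist": [[ax, ay, az], ...], "grip": [grip, ...]}. A call has 1 to 5 rows; each row shifts and turns the commanded pose from where the row before left it, along the tool's axes as they then stand; what a row does not reach is not made up. A row lasts 1/10 s, in which the tool goes at most 50 mm and 8.59 degrees, less where a joint would pass 70% of its speed; a pose out of reach is approached as far as the arm can. A call is refused whole if a number of a shift passes 5 or a number of a turn 0.15, either way. A call with a gripper value outside its range is refused whole. The fingers move at their own pace and stop on an object; "force" is the grip in N (left out, the last holds). Time passes only in rows, so rows that do not move let the fingers close. It gives the time, the measured TCP pose, the force, the opening and the grip force at its end, in the units of the state.
- bot.get_obs(): the state, without advancing time (a new reading comes with each control period).
- viewer.camera(name): name is "side" or "top" or "wrist"; returns a dict with "color" (400x640x3 uint8, red, green, blue), "depth" (400x640 float32, m along the optical axis (not along the pixel's ray), 0 where there is no reading), "vfov" (degrees; the focal length in pixels is half the picture's height over the tangent of half this angle, whatever the lens; pixels are square), "cx", "cy" (the principal point, pixels), "position" and "attitude" of the camera in the world; the wrist camera has in their place "tool_from_camera" (4x4, takes a point from camera to tool coordinates, whose origin is the TCP and whose axes are the flange's). Camera axes: x right, y down, z forward; pixel columns grow to the right and rows downward; lengths in m; the calibration is good to about 2 mm. A picture is of the moment at which its call begins: read the wrist's pose just before it.
- bot.job_done(): hands the job in; it is judged then, once.
Trained networks look in a picture, given as the dict that the camera call returned (one of the last four; its "shot" number tells which), for a name from the list of things; names that differ only in an ending like _2 or _b are one class to them, and where a whole thing is asked for, a point or a joint stands for the part that bears it (a point fixed in the world has none). Each returns a list of dicts, best first, with "p" (0 to 1); they miss things now and then, are a little off and sometimes report something else, mostly with a low value. They report only what shows in the picture. A call takes as long as a camera call. They do not tell look-alikes from the thing itself.
- finder.boxes_of(picture, thing): "position" ([column, row] in pixels, amid what is visible of it).
- finder.pinpoint(picture, thing): "position" ([column, row] in pixels: a listed point, or the origin of a listed thing).
The state is a dict: "time": time; "q": joint angles; "qd": joint speeds; "joint_efforts": joint torques, N m; "ee_pos": TCP position; "tcp_rot": TCP orientation; "wrist_force": force on the tool from outside, world axes, zero at the start; "torque": the same for the moment, N m; "opening": finger opening in m; "grasp_force": force on a finger pad.
Only numpy, scipy, OpenCV 4.12 (cv2) and the standard library are available. Lean on these libraries where they do the work, as an engineer would, in place of code of your own. Each camera call takes 0.05 s, during which the arm holds its last target. There are 200 camera calls.

## Working session

There is one attempt and no reset: what is moved stays moved. The work goes in short steps, Python scripts to look and compute and a tool call to move; the robot and the scene stay as the last step left them, time stands still between calls to the robot, and variables do not carry over. Pictures are saved under pics/ and viewed, at most 10 in all, crops included, and the job is handed in when it is done.

Besides the shell and the picture viewer there is one more tool, called after ">>>" as a command line: name --argument value ..., lists and objects as JSON in quotes. move_arm: Moves the arm, as the interface text tells. Its arguments: {"type":"object","properties":{"offset":{"type":"array","items":{"type":"array","items":{"type":"number"}}},"twist":{"type":"array","items":{"type":"array","items":{"type":"number"}}},"grip":{"type":"array","items":{"type":"number"}},"force":{"type":"number"}},"required":["offset","twist","grip"]}

```bash
ls; mkdir -p pics
cat > h.py <<'E'
import numpy as np, cv2
from scipy.spatial.transform import Rotation as R
from workcell import bot, viewer, finder
def campose(c,obs=None):
    if "tool_from_camera" in c:
        T=np.eye(4);T[:3,:3]=R.from_euler('xyz',obs["tcp_rot"],degrees=True).as_matrix();T[:3,3]=obs["ee_pos"]
        return T@np.array(c["tool_from_camera"])
    T=np.eye(4);a=np.array(c["attitude"]);
    T[:3,:3]=a if a.shape==(3,3) else R.from_euler('xyz',a,degrees=True).as_matrix()
    T[:3,3]=c["position"];return T
def foc(c): return c["color"].shape[0]/2/np.tan(np.radians(c["vfov"])/2)
def ray(c,T,px):
    f=foc(c);d=np.array([(px[0]-c["cx"])/f,(px[1]-c["cy"])/f,1.]);return T[:3,3],T[:3,:3]@d
def onz(c,T,px,z):
    o,d=ray(c,T,px);return o+d*(z-o[2])/d[2]
def bydepth(c,T,px):
    o,d=ray(c,T,px);u,v=int(round(px[0])),int(round(px[1]));return o+d*c["depth"][v,u]
def proj(c,T,p):
    q=T[:3,:3].T@(np.array(p)-T[:3,3]);f=foc(c);return [q[0]/q[2]*f+c["cx"],q[1]/q[2]*f+c["cy"]]
def save(n,im): cv2.imwrite("pics/"+n,im[...,::-1])
E
python3 - <<'E'
from h import *
print(bot.get_obs())
for n in("top","side"):
    c=viewer.camera(n);T=campose(c)
    print(n,c.get("attitude"),c.get("position"),c["vfov"],c["cx"],c["cy"],c["shot"])
    save(n+"1.png",c["color"])
    for t in["tin","ledge_edge","fence_line","chute_level","bumper","spice_jar"]:
        for m in("pinpoint","boxes_of"):
            try:
                for r in getattr(finder,m)(c,t)[:3]:
                    print(t,m,np.round(r["position"]),round(r["p"],2),np.round(bydepth(c,T,r["position"]),3))
            except Exception as e: print(t,m,e)
E
```

```text
pics
{'time': 0.0, 'q': array([-7.67783890e+01,  5.01017348e+00,  1.00336934e+01,  9.51005357e+01,
       -8.78891653e-04,  8.99993542e+01]), 'qd': array([-0.06711179,  0.01520544, -0.04553243,  0.00851056,  0.06054743,
       -0.07315169]), 'joint_efforts': array([ 6.33470103e-03, -5.20391393e+01,  4.64804292e+01,  1.62957434e-02,
        3.60565846e-04, -2.26377585e-05]), 'ee_pos': array([ 0.12574231, -0.53521463,  0.25258514]), 'tcp_rot': array([-1.79922984e+02,  8.78022740e-04,  1.32222580e+01]), 'wrist_force': array([0.48805594, 0.12756668, 0.46712915]), 'torque': array([-0.03085644,  0.00305837, -0.00987382]), 'grasp_force': 0.0, 'opening': 0.08550978972633849}
top [-173.5999163     0.91877466  -90.14470703] [ 0.33414592 -0.00261804  1.24943715] 56.206675393341094 323.37090554925066 201.97788784227743 1
tin pinpoint [440. 243.] 0.96 [ 0.335 -0.36   0.026]
tin pinpoint [386. 260.] 0.76 [ 0.283 -0.184  0.029]
tin pinpoint [367. 203.] 0.73 [ 0.456 -0.114  0.141]
tin boxes_of [368. 203.] 0.92 [ 0.454 -0.117  0.142]
tin boxes_of [390. 260.] 0.91 [ 0.283 -0.196  0.028]
tin boxes_of [
[... 1040 characters left out ...]
.] 0.7 [ 0.283 -0.18   0.029]
tin boxes_of [329. 162.] 0.63 [ 0.466 -0.094  0.141]
ledge_edge pinpoint [291. 180.] 0.98 [ 0.588 -0.129 -0.002]
ledge_edge boxes_of [318. 212.] 0.86 [0.452 0.043 0.108]
fence_line pinpoint [304. 180.] 0.89 [ 0.517 -0.043  0.108]
fence_line boxes_of [324. 209.] 0.74 [0.44  0.033 0.111]
chute_level pinpoint [313. 262.] 0.22 [0.411 0.2   0.142]
chute_level boxes_of [321. 210.] 0.86 [0.445 0.037 0.108]
bumper pinpoint it knows: chute_level, fence_line, jar, ledge_edge, packets, round_tin, spice_jar, tin
bumper boxes_of [288. 219.] 0.48 [0.503 0.105 0.136]
spice_jar pinpoint [316. 258.] 0.68 [0.407 0.195 0.154]
spice_jar boxes_of [315. 254.] 0.85 [0.409 0.197 0.172]
```

Run:
```python
from h import *
im=cv2.imread("pics/top1.png");cv2.imwrite("pics/topc.png",cv2.resize(im[130:290,200:470],None,fx=2.9,fy=2.9,interpolation=3))
im=cv2.imread("pics/side1.png");cv2.imwrite("pics/sidec.png",cv2.resize(im[120:300,220:440],None,fx=3.3,fy=3.3,interpolation=3))
```

```text
(no output)
```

View pics/topc.png

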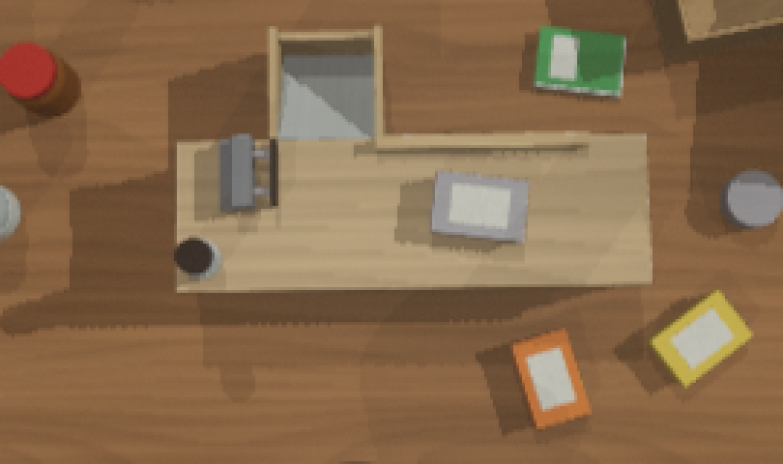

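View pics/sidec.png

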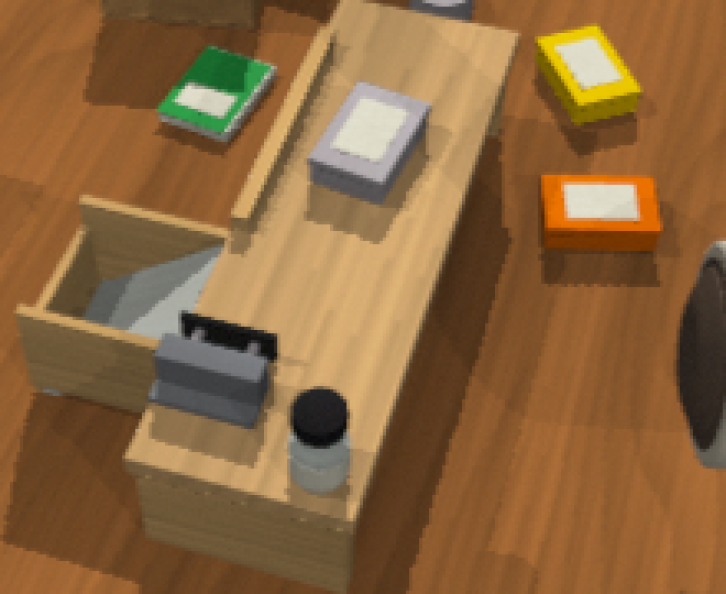

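The three tin-shaped candidates in the top picture are grey-lilac on the ledge at (368,203), orange on the table at (390,260), and yellow on the table at (440,245). The grey steel one with the paper patch, lying on the ledge right of the bumper, is the tin. Both enlarged crops confirm it. The bumper's black pad is at about (294,190), and the chute mouth lies between it and the fence's end at (330,180).

```bash
cat > meas.py <<'E'
from h import *
def cloud(c,T):
    f=foc(c);v,u=np.mgrid[:400,:640];d=c["depth"]
    P=np.stack([(u-c["cx"])/f*d,(v-c["cy"])/f*d,d],-1)@T[:3,:3].T+T[:3,3];P[d==0]=np.nan;return P
def rect(p):
    (x,y),(w,h),a=cv2.minAreaRect((p[:,:2]*1000).astype(np.float32))
    if w<h: w,h,a=h,w,a+90
    return np.round([x,y,w,h,(a+180)%180-0],1)   # long-axis angle deg from world x
E
python3 - <<'E'
from meas import *
c=viewer.camera("top");T=campose(c);P=cloud(c,T);x,y,z=P[...,0],P[...,1],P[...,2]
c_=c["color"].astype(int)
m=(abs(z-.11)<.006)&(x>.3)&(x<.6)&(abs(y)<.35);print("ledge",m.sum(),np.nanmedian(z[m]),rect(P[m]))
# corners from picture via z=.11
for p in[(177,291),(176,143),(645,134),(652,284)]: print(onz(c,T,[p[0]/2.9+200,p[1]/2.9+130],.11)*1000//1)
roi=np.zeros(m.shape,bool);roi[182:222,340:395]=1
t=roi&(z>.128)&(z<.15)&(x<.51);print("tin",t.sum(),np.nanmedian(z[t]),rect(P[t]))
dark=(c_.sum(2)<130)&(z>.12)&(x>.44)&(x<.56)&(y>0)&(y<.2)
print("pad",dark.sum(),rect(P[dark]),np.nanmedian(z[dark]),np.nanmin(y[dark]))
E
```

```text
ledge 6866 0.11021971764986438 [466.6 -41.4 499.8 174.1  90. ]
[375. 205. 110.]
[533. 208. 110.]
[ 540. -290.  110.]
[ 381. -292.  110.]
tin 693 0.13840606902122965 [ 464.  -109.3   96.9   64.6   83.3]
  return np.nanmean(a, axis, out=out, keepdims=keepdims)
Traceback (most recent call last):
ValueError: zero-size array to reduction operation fmin which has no identity
```

>>> move_arm --offset '[[0, 0, -0.5], [0, 0, -0.5], [2.3, -3.6, -0.4], [2.3, -3.6, -0.4], [2.3, -3.6, -0.4]]' --twist '[[0, 0, 0.108], [0, 0, 0.108], [0, 0, 0], [0, 0, 0], [0, 0, 0]]' --grip '[0.5, 0.5, 0.5, 0.5, 0.5]'

```text
time: 1.75
ee_pos: [0.1935, -0.4252, 0.2752]
tcp_rot: [-180.0, -0.0, 0.8]
wrist_force: [1.6, -0.0, 1.2]
opening: 0.0428
grasp_force: 0.0
```

>>> move_arm --offset '[[2.3, -3.6, -0.4], [2.3, -3.6, -0.4], [2.3, -3.6, -0.4], [2.3, -3.6, -0.4], [2.3, -3.6, -0.4]]' --twist '[[0, 0, 0], [0, 0, 0], [0, 0, 0], [0, 0, 0], [0, 0, 0]]' --grip '[0.5, 0.5, 0.5, 0.5, 0.5]'

```text
time: 2.25
ee_pos: [0.306, -0.2432, 0.2957]
tcp_rot: [180.0, -0.0, 0.8]
wrist_force: [0.9, -0.9, 0.1]
opening: 0.0426
grasp_force: 0.0
```

>>> move_arm --offset '[[2.3, -3.6, -0.4], [2.3, -3.6, -0.4], [2.3, -3.6, 0], [0, 0, 0], [0, 0, 0]]' --twist '[[0, 0, 0], [0, 0, 0], [0, 0, 0], [0, 0, 0], [0, 0, 0]]' --grip '[0.5, 0.5, 0.5, 0.5, 0.5]'

```text
time: 2.75
ee_pos: [0.3732, -0.1349, 0.3033]
tcp_rot: [180.0, 0.0, 1.0]
wrist_force: [-0.1, 0.6, -0.0]
opening: 0.043
grasp_force: 0.0
```

Run:
```python
from meas import *
o=bot.get_obs();c=viewer.camera("wrist");T=campose(c,o);np.savez("w1.npz",T=T,**{k:c[k] for k in("color","depth","vfov","cx","cy")})
save("w1.png",c["color"]);print(T.round(3),o["ee_pos"])
P=cloud(c,T);x,y,z=P[...,0],P[...,1],P[...,2]
t=(z>.132)&(z<.146)&(x>.4)&(x<.51)&(y>-.2)&(y<-.02)
print("tin",t.sum(),np.nanmedian(z[t]),rect(P[t]))
```

```text
[[ 0.017 -0.958 -0.287  0.445]
 [-1.    -0.016 -0.006 -0.133]
 [ 0.001  0.287 -0.958  0.424]
 [ 0.     0.     0.     1.   ]] [ 0.37321045 -0.13492421  0.30329314]
tin 11528 0.1386879400001292 [ 461.6 -108.2   97.1   64.2   83. ]
```

View pics/w1.png

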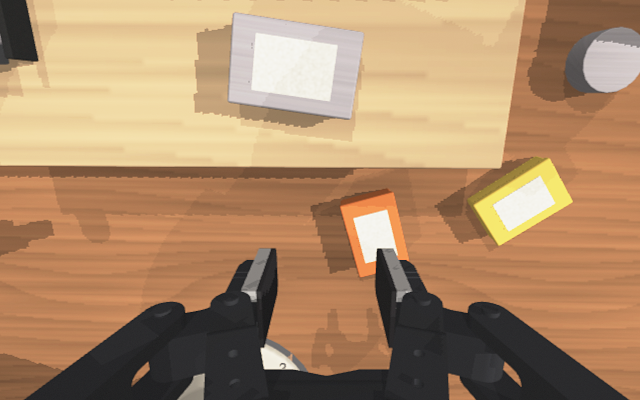

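Run:
```python
from meas import *
c=dict(np.load("w1.npz"));T=c["T"]
P=cloud(c,T)
tip=(P[...,2]<.303)&(np.arange(640)>230)[None]&(np.arange(640)<420)[None]&(np.arange(400)>240)[:,None]&(P[...,2]>.24)
print("tip z",np.nanpercentile(P[tip][:,2],[1,5,50]), np.nanpercentile(P[tip][:,0],[1,99]),np.nanpercentile(P[tip][:,1],[1,99]))
for p in[(5,165),(490,167)]: print(onz(c,T,p,.11).round(4))
for p in[(24,3),(36,58)]: print("pad",onz(c,T,p,.136).round(4),onz(c,T,p,.112).round(4),bydepth(c,T,p).round(4))
from workcell import viewer
c=viewer.camera("top");T=campose(c);P=cloud(c,T)
im=c["color"][165:215,265:345];cv2.imwrite("pics/bump.png",cv2.resize(im[...,::-1],None,fx=8,fy=8,interpolation=0))
for q in range(286,300): print(q,c["color"][190,q],P[190,q].round(3))
```

```text
tip z [0.28444654 0.28654578 0.2958265 ] [0.36102455 0.38340874] [-0.16837968 -0.09979715]
[0.3774 0.1509 0.11  ]
[ 0.383  -0.2807  0.11  ]
pad [0.5022 0.0854 0.136 ] [0.507  0.1035 0.112 ] [0.5066 0.1018 0.1142]
pad [0.4652 0.0847 0.136 ] [0.4669 0.1028 0.112 ] [0.4667 0.1004 0.1152]
286 [110 110 110] [0.495 0.126 0.144]
287 [96 91 85] [0.498 0.126 0.122]
288 [115  98  74] [0.499 0.124 0.111]
289 [124 106  80] [0.499 0.121 0.114]
290 [131 113  85] [0.5   0.118 0.11 ]
291 [131 113  86] [0.5   0.115 0.109]
292 [126 108  83] [0.499 0.112 0.112]
293 [72 65 52] [0.495 0.106 0.139]
294 [62 53 47] [0.496 0.103 0.135]
295 [83 69 54] [0.496 0.101 0.131]
296 [156 135 103] [0.499 0.099 0.11 ]
297 [170 148 115] [0.499 0.096 0.11 ]
298 [169 147 114] [0.5   0.094 0.105]
299 [168 146 113] [0.499 0.09  0.11 ]
```

>>> move_arm --offset '[[0.9, -0.9, 3.4], [0.9, -0.9, 3.4], [0.9, -0.9, 3.4], [0, 0, 3.4], [0, 0, 3.0]]' --twist '[[0, 0, 0], [0, 0, 0], [0, 0, 0], [0, 0, 0], [0, 0, 0]]' --grip '[0.5, 0.5, 0.5, 0.5, 0.5]'

```text
time: 3.35
ee_pos: [0.3988, -0.1094, 0.1356]
tcp_rot: [-180.0, 0.0, 0.7]
wrist_force: [0.6, 0.4, 0.6]
opening: 0.0428
grasp_force: 0.0
```

>>> move_arm --offset '[[0, 0, 0], [0.8, 0, 0], [0.8, 0, 0], [0.8, 0, 0], [0.8, 0, 0]]' --twist '[[0, 0, 0], [0, 0, 0], [0, 0, 0], [0, 0, 0], [0, 0, 0]]' --grip '[0.5, 0.5, 0.5, 0.5, 0.5]'

```text
time: 3.85
ee_pos: [0.4327, -0.1082, 0.1384]
tcp_rot: [180.0, -0.1, 0.8]
wrist_force: [-2.6, 1.3, 0.9]
opening: 0.0425
grasp_force: 1.1
```

>>> move_arm --offset '[[0.5, 0, 0], [0.5, 0, 0], [0.3, 0, 0], [0, 0, 0], [0, 0, 0]]' --twist '[[0, 0, 0], [0, 0, 0], [0, 0, 0], [0, 0, 0], [0, 0, 0]]' --grip '[0.5, 0.5, 0.5, 0.5, 0.5]'

```text
time: 4.35
ee_pos: [0.4447, -0.1076, 0.1372]
tcp_rot: [-180.0, -0.0, 0.9]
wrist_force: [0.3, -0.1, 0.6]
opening: 0.0428
grasp_force: 0.0
```

```bash
cat > look.py <<'E'
from meas import *
import sys
o=bot.get_obs();c=viewer.camera("top");T=campose(c);P=cloud(c,T);x,y,z=P[...,0],P[...,1],P[...,2]
s=c["color"].astype(int);col=(s.max(2)-s.min(2)<45)&(s.min(2)>110)
y0,y1=map(float,sys.argv[1:3])
t=(z>.132)&(z<.145)&(x>.41)&(x<.56)&(y>y0)&(y<y1)&col
print(o["ee_pos"].round(4),o["wrist_force"].round(1),"tin",t.sum(),rect(P[t]))
save("top_%.0f.png"%(o["time"]*100),cv2.resize(c["color"][155:235,255:400],None,fx=5,fy=5,interpolation=3))
E
python3 look.py -.2 -.03; ls pics
```

```text
[ 0.4447 -0.1076  0.1372] [ 0.3 -0.1  0.6] tin 70 [ 4.888e+02 -6.450e+01  5.480e+01  1.200e+01  3.000e-01]
bump.png
side1.png
sidec.png
top1.png
top_435.png
topc.png
w1.png
```

>>> move_arm --offset '[[-1.5, 0, 0], [0, 0, -4], [0, 4.2, -3], [2, 4.2, 0], [3.5, 1, 0]]' --twist '[[0, 0, 0], [0, 0, 0], [0, 0, 0], [0, 0, 0], [0, 0, 0]]' --grip '[0.5, 0.5, 0, 0, 0]'

```text
time: 4.9
ee_pos: [0.4859, -0.2032, 0.2081]
tcp_rot: [179.9, -0.2, 0.7]
wrist_force: [-1.3, 0.5, 0.3]
opening: 0.0005
grasp_force: 0.0
```

>>> move_arm --offset '[[0.2, 0, 0], [0, 0, 0]]' --twist '[[0, 0, 0], [0, 0, 0]]' --grip '[0, 0]'

```text
time: 5.1
ee_pos: [0.488, -0.1999, 0.2056]
tcp_rot: [-180.0, 0.1, 0.8]
wrist_force: [-0.3, 0.8, -0.3]
opening: -0.0002
grasp_force: 0.0
```

```bash
python3 look.py -.2 -.03
python3 - <<'E'
from meas import *
o=bot.get_obs();c=viewer.camera("wrist");T=campose(c,o);P=cloud(c,T);x,y,z=P[...,0],P[...,1],P[...,2]
t=(z>.132)&(z<.146)&(x>.4)&(x<.56)&(y>-.18)&(y<-.02);print(t.sum(),rect(P[t]) if t.sum()>50 else "")
save("w2.png",c["color"])
E
```

```text
[ 0.488  -0.1999  0.2056] [-0.3  0.8 -0.3] tin 607 [ 488.5 -105.4   93.4   61.6   89.6]
18657 [ 485.6 -103.6   97.5   64.5   90.9]
```

View pics/w2.png

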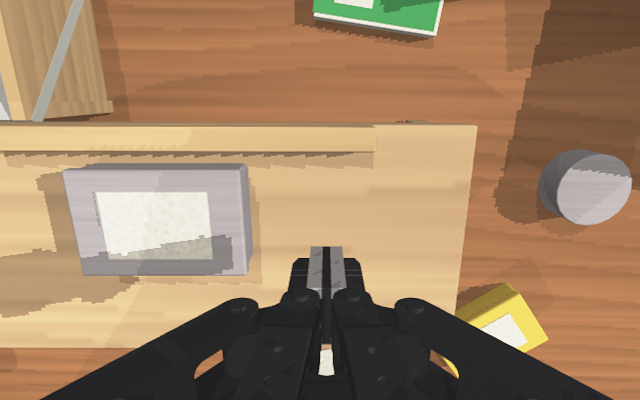

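>>> move_arm --offset '[[-0.2, 0, 3.4], [0, 0, 3.0], [0, -1, 0], [0, -1, 0], [0, -1, 0]]' --twist '[[0, 0, 0], [0, 0, 0], [0, 0, 0], [0, 0, 0], [0, 0, 0]]' --grip '[0, 0, 0, 0, 0]'

```text
time: 5.7
ee_pos: [0.4859, -0.1687, 0.1445]
tcp_rot: [180.0, -0.1, 0.9]
wrist_force: [-0.9, -0.5, 0.1]
opening: -0.0002
grasp_force: 0.0
```

>>> move_arm --offset '[[0, -1, 0], [0, -1, 0], [0, -1, 0], [0, -1, 0], [0, -1, 0]]' --twist '[[0, 0, 0], [0, 0, 0], [0, 0, 0], [0, 0, 0], [0, 0, 0]]' --grip '[0, 0, 0, 0, 0]'

```text
time: 6.2
ee_pos: [0.4847, -0.119, 0.1425]
tcp_rot: [180.0, -0.0, 0.8]
wrist_force: [-0.0, -2.4, 1.8]
opening: 0.0002
grasp_force: 1.3
```

>>> move_arm --offset '[[0, -1, 0], [0, -1, 0], [0, -1, 0], [0, 0, 0]]' --twist '[[0, 0, 0], [0, 0, 0], [0, 0, 0], [0, 0, 0]]' --grip '[0, 0, 0, 0]'

```text
time: 6.6
ee_pos: [0.4841, -0.0883, 0.1422]
tcp_rot: [-179.9, 0.0, 0.9]
wrist_force: [-0.3, -0.3, 0.3]
opening: 0.0002
grasp_force: 0.0
```

```bash
python3 look.py -.1 .11;  python3 - <<'E'
from meas import *
o=bot.get_obs();c=viewer.camera("wrist");T=campose(c,o);P=cloud(c,T);x,y,z=P[...,0],P[...,1],P[...,2]
save("w3.png",c["color"])
E
```

```text
[ 0.4841 -0.0883  0.1422] [-0.3 -0.3  0.3] tin 393 [485.8 -12.5  69.   61.3  89.8]
```

View pics/w3.png

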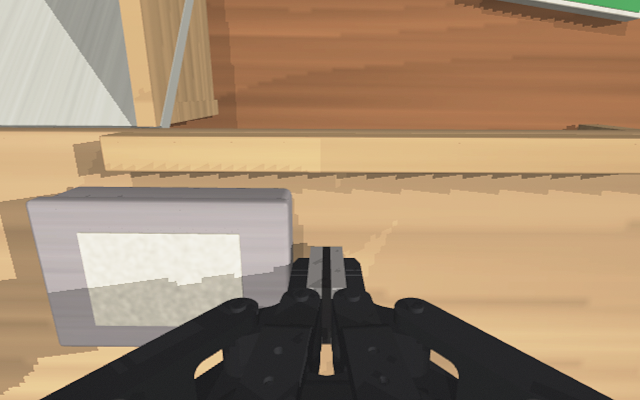

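>>> move_arm --offset '[[0, -1, 0], [0, -1, 0], [0, -1, 0], [0, -1, 0], [0, -1, 0]]' --twist '[[0, 0, 0], [0, 0, 0], [0, 0, 0], [0, 0, 0], [0, 0, 0]]' --grip '[0, 0, 0, 0, 0]'

```text
time: 7.2
ee_pos: [0.4834, -0.0388, 0.1423]
tcp_rot: [-180.0, 0.0, 0.9]
wrist_force: [-0.1, -1.5, -0.9]
opening: 0.0002
grasp_force: 0.5
```

>>> move_arm --offset '[[0, -0.6, 0], [0, -0.5, 0], [0, -0.3, 0], [0, -0.2, 0]]' --twist '[[0, 0, 0], [0, 0, 0], [0, 0, 0], [0, 0, 0]]' --grip '[0, 0, 0, 0]'

```text
time: 7.6
ee_pos: [0.4833, -0.0236, 0.1424]
tcp_rot: [180.0, -0.0, 0.9]
wrist_force: [1.2, -2.0, -0.4]
opening: -0.0002
grasp_force: 0.6
```

>>> move_arm --offset '[[0, -0.2, 0], [0, -0.2, 0]]' --twist '[[0, 0, 0], [0, 0, 0]]' --grip '[0, 0]'

```text
time: 7.8
ee_pos: [0.4833, -0.0198, 0.1424]
tcp_rot: [180.0, -0.0, 0.8]
wrist_force: [0.7, -0.5, -1.0]
opening: 0.0001
grasp_force: 0.7
```

>>> move_arm --offset '[[0, -0.2, 0], [0, -0.2, 0]]' --twist '[[0, 0, 0], [0, 0, 0]]' --grip '[0, 0]'

```text
time: 8.0
ee_pos: [0.4832, -0.0157, 0.1424]
tcp_rot: [180.0, -0.0, 0.8]
wrist_force: [0.5, -1.6, -0.9]
opening: -0.0001
grasp_force: 0.7
```

>>> move_arm --offset '[[0, -0.2, 0]]' --twist '[[0, 0, 0]]' --grip '[0]'

```text
time: 8.1
ee_pos: [0.4831, -0.0137, 0.1423]
tcp_rot: [180.0, 0.0, 0.8]
wrist_force: [0.1, -1.6, -0.1]
opening: 0.0
grasp_force: 0.7
```

```bash
python3 look.py -.05 .11;python3 - <<'E'
from meas import *
print([bot.get_obs()["wrist_force"].round(1) for _ in range(3)])
o=bot.get_obs();c=viewer.camera("wrist");T=campose(c,o);save("w4.png",c["color"])
E
```

```text
[ 0.4831 -0.0137  0.1423] [ 0.1 -1.6 -0.1] tin 200 [4.863e+02 8.030e+01 6.150e+01 2.760e+01 3.000e-01]
[array([ 0. ,  0.5, -0.9]), array([ 0. ,  0.5, -0.9]), array([ 0. ,  0.5, -0.9])]
```

View pics/w4.png

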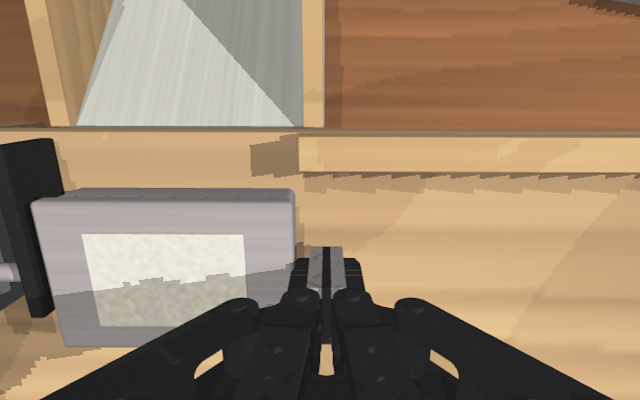

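>>> move_arm --offset '[[0, -0.2, 0]]' --twist '[[0, 0, 0]]' --grip '[0]'

```text
time: 8.3
ee_pos: [0.4831, -0.0118, 0.1424]
tcp_rot: [180.0, -0.0, 0.8]
wrist_force: [1.0, -1.9, -0.2]
opening: 0.0002
grasp_force: 0.8
```

>>> move_arm --offset '[[0, -0.2, 0]]' --twist '[[0, 0, 0]]' --grip '[0]'

```text
time: 8.4
ee_pos: [0.4831, -0.0097, 0.1424]
tcp_rot: [180.0, -0.0, 0.8]
wrist_force: [0.1, -1.4, 0.5]
opening: 0.0002
grasp_force: 0.8
```

>>> move_arm --offset '[[0, -0.2, 0]]' --twist '[[0, 0, 0]]' --grip '[0]'

```text
time: 8.5
ee_pos: [0.4831, -0.0076, 0.1424]
tcp_rot: [180.0, -0.0, 0.8]
wrist_force: [-0.3, -1.7, -0.4]
opening: -0.0
grasp_force: 0.8
```

>>> move_arm --offset '[[0, -0.2, 0]]' --twist '[[0, 0, 0]]' --grip '[0]'

```text
time: 8.6
ee_pos: [0.483, -0.006, 0.1424]
tcp_rot: [179.9, 0.0, 0.8]
wrist_force: [-0.4, -5.4, 0.5]
opening: -0.0001
grasp_force: 2.7
```

>>> move_arm --offset '[[0, -0.2, 0]]' --twist '[[0, 0, 0]]' --grip '[0]'

```text
time: 8.7
ee_pos: [0.483, -0.0041, 0.1424]
tcp_rot: [179.9, 0.0, 0.8]
wrist_force: [-0.7, -6.7, -0.3]
opening: 0.0004
grasp_force: 3.1
```

>>> move_arm --offset '[[0, -0.2, 0], [0, 0, 0], [0, 0, 0]]' --twist '[[0, 0, 0], [0, 0, 0], [0, 0, 0]]' --grip '[0, 0, 0]'

```text
time: 9.0
ee_pos: [0.483, -0.0021, 0.1424]
tcp_rot: [179.9, 0.0, 0.8]
wrist_force: [-0.1, -5.3, -0.4]
opening: 0.0002
grasp_force: 2.5
```

>>> move_arm --offset '[[0, 0.1, 0], [0, 0.1, 0], [0, 0.1, 0], [0, 0.1, 0], [0, 0.1, 0]]' --twist '[[0, 0, 0], [0, 0, 0], [0, 0, 0], [0, 0, 0], [0, 0, 0]]' --grip '[0, 0, 0, 0, 0]'

```text
time: 9.5
ee_pos: [0.483, -0.0067, 0.1423]
tcp_rot: [-180.0, 0.0, 0.9]
wrist_force: [0.3, -1.8, -0.3]
opening: 0.0002
grasp_force: 0.9
```

>>> move_arm --offset '[[0, 0.2, 0], [0, 2.5, 0], [0, 0, -4], [0, 0, -3], [0, 0, 0]]' --twist '[[0, 0, 0], [0, 0, 0], [0, 0, 0], [0, 0, 0], [0, 0, 0]]' --grip '[0, 0, 0, 0, 0.5]'

```text
time: 10.0
ee_pos: [0.4848, -0.0338, 0.2165]
tcp_rot: [-180.0, -0.3, 0.8]
wrist_force: [-0.1, -0.8, 0.3]
opening: 0.0137
grasp_force: 0.0
```

```bash
python3 look.py -.02 .115;python3 - <<'E'
from meas import *
o=bot.get_obs();c=viewer.camera("wrist");T=campose(c,o);save("w5.png",c["color"])
P=cloud(c,T);x,y,z=P[...,0],P[...,1],P[...,2]
s=c["color"].astype(int)
t=(z>.134)&(z<.146)&(x>.4)&(x<.56)&(y>-.02)&(y<.12)&(s.sum(2)>250);print(t.sum(),rect(P[t]) if t.sum()>50 else "")
E
```

```text
[ 0.4848 -0.0338  0.2165] [-0.1 -0.8  0.3] tin 411 [486.3  69.9  61.4  60.5   0.5]
17179 [493.1  57.  102.7  83.9  90.6]
```

View pics/w5.png

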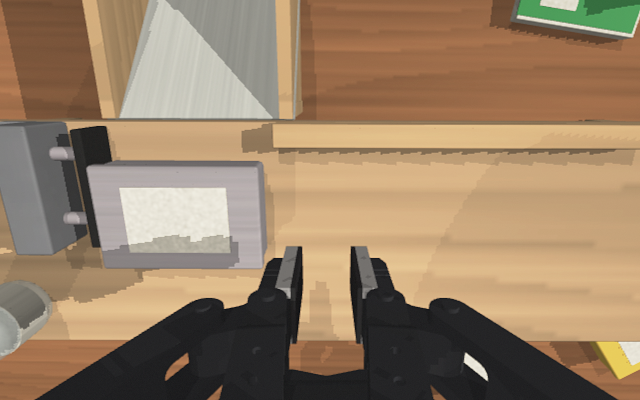

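>>> move_arm --offset '[[-3.5, -3, 0], [-3.6, -3, 0], [0, -2.9, 0], [0, 0, 4], [0, 0, 3.9]]' --twist '[[0, 0, 0], [0, 0, 0], [0, 0, 0], [0, 0, 0], [0, 0, 0]]' --grip '[0.5, 0.5, 0.5, 0.5, 0.5]'

```text
time: 10.6
ee_pos: [0.4121, 0.0263, 0.1323]
tcp_rot: [-178.7, -0.1, 2.9]
wrist_force: [-0.0, 0.3, -0.2]
opening: 0.0425
grasp_force: 0.0
```

>>> move_arm --offset '[[0, 0, 0], [1, 0, 0], [1, 0, 0], [0.7, 0, 0], [0.5, 0, 0]]' --twist '[[0, 0, 0], [0, 0, 0], [0, 0, 0], [0, 0, 0], [0, 0, 0]]' --grip '[0.5, 0.5, 0.5, 0.5, 0.5]'

```text
time: 11.1
ee_pos: [0.4444, 0.0273, 0.1331]
tcp_rot: [-178.7, 0.1, 2.8]
wrist_force: [-2.0, -2.1, -0.0]
opening: 0.043
grasp_force: 1.1
```

>>> move_arm --offset '[[0.5, 0, 0], [0.5, 0, 0], [0.5, 0, 0]]' --twist '[[0, 0, 0], [0, 0, 0], [0, 0, 0]]' --grip '[0.5, 0.5, 0.5]'

```text
time: 11.4
ee_pos: [0.459, 0.0281, 0.1334]
tcp_rot: [-178.7, 0.0, 2.8]
wrist_force: [-1.8, -0.8, -0.9]
opening: 0.0426
grasp_force: 0.8
```

Run:
```python
from meas import *
o=bot.get_obs();c=viewer.camera("wrist");T=campose(c,o);save("w6.png",c["color"]);print(o["ee_pos"],o["wrist_force"])
```

```text
[0.45901579 0.02807586 0.1334497 ] [-1.78964626 -0.76233725 -0.88551257]
```

View pics/w6.png

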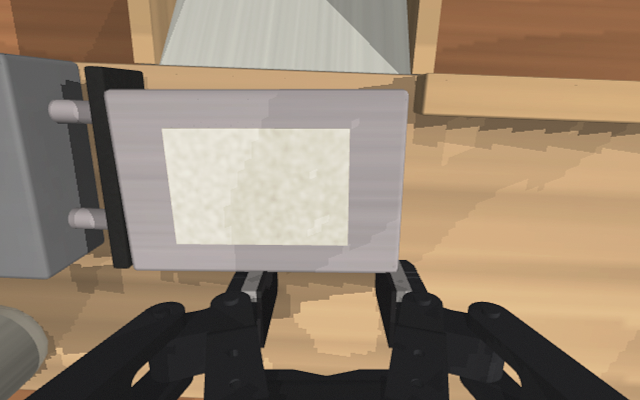

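>>> move_arm --offset '[[-2, 0, 0], [0, 0, -0.4], [0, -1.3, 0], [0, -1.3, 0], [0, 0, 0]]' --twist '[[0, 0, 0], [-0.023, 0, 0.036], [0, 0, 0], [0, 0, 0], [0, 0, 0]]' --grip '[0.5, 0.5, 0.5, 0.5, 0.5]'

```text
time: 11.95
ee_pos: [0.4393, 0.026, 0.138]
tcp_rot: [-178.8, 0.0, 2.7]
wrist_force: [-0.6, 0.1, 0.7]
opening: 0.0424
grasp_force: 0.0
```

Run:
```python
from h import *
print(bot.get_obs()["q"].round(2))
```

```text
[  2.69 -10.87 -17.86  83.02   1.17 179.95]
```

The last joint sits at its range end (180°), so I'll lift, turn the tool half round (the fingers are symmetric) and continue.

>>> move_arm --offset '[[-2, 0, 0], [0, 0, -4], [0, 0, -4], [0, 0, 0], [0, 0, 0]]' --twist '[[0, 0, 0], [0, 0, 0], [0, 0, 0], [0, 0, -0.148], [0, 0, -0.148]]' --grip '[0.5, 0.5, 0.5, 0.5, 0.5]'

```text
time: 12.45
ee_pos: [0.4199, 0.0231, 0.2191]
tcp_rot: [-178.9, -0.4, 20.0]
wrist_force: [0.7, 0.3, -0.4]
opening: 0.0424
grasp_force: 0.0
```

>>> move_arm --offset '[[0, 0, 0], [0, 0, 0], [0, 0, 0], [0, 0, 0], [0, 0, 0]]' --twist '[[0, 0, -0.148], [0, 0, -0.148], [0, 0, -0.148], [0, 0, -0.148], [0, 0, -0.148]]' --grip '[0.5, 0.5, 0.5, 0.5, 0.5]'

```text
time: 12.95
ee_pos: [0.4193, 0.0231, 0.2178]
tcp_rot: [-179.4, -1.0, 62.4]
wrist_force: [-1.0, -0.3, -1.1]
opening: 0.0428
grasp_force: 0.0
```

>>> move_arm --offset '[[0, 0, 0], [0, 0, 0], [0, 0, 0], [0, 0, 0], [0, 0, 0]]' --twist '[[0, 0, -0.148], [0, 0, -0.148], [0, 0, -0.148], [0, 0, -0.148], [0, 0, -0.148]]' --grip '[0.5, 0.5, 0.5, 0.5, 0.5]'

```text
time: 13.45
ee_pos: [0.4193, 0.0231, 0.2178]
tcp_rot: [179.8, -1.1, 104.8]
wrist_force: [-0.2, 0.2, 0.0]
opening: 0.0428
grasp_force: 0.0
```

>>> move_arm --offset '[[0, 0, 0], [0, 0, 0], [0, 0, 0], [0, 0, 0], [0, 0, 0]]' --twist '[[0, 0, -0.148], [0, 0, -0.148], [0, 0, -0.148], [0, 0, -0.148], [0, 0, -0.148]]' --grip '[0.5, 0.5, 0.5, 0.5, 0.5]'

```text
time: 13.95
ee_pos: [0.4193, 0.0231, 0.2178]
tcp_rot: [179.1, -0.7, 147.2]
wrist_force: [-0.1, -0.7, -0.2]
opening: 0.043
grasp_force: 0.0
```

>>> move_arm --offset '[[0, 0, 0], [0, 0, 0], [0, 0, 0], [0, 0, 0], [0, 0, 0]]' --twist '[[0, 0, -0.148], [0, 0, -0.148], [0, 0, -0.148], [0, 0, -0.1], [0, 0, 0]]' --grip '[0.5, 0.5, 0.5, 0.5, 0.5]'

```text
time: 14.45
ee_pos: [0.4193, 0.0231, 0.2178]
tcp_rot: [178.9, -0.1, 178.1]
wrist_force: [-0.1, -0.4, 0.4]
opening: 0.0428
grasp_force: 0.0
```

```bash
python3 look.py -.02 .115; python3 -c "
from h import *
o=bot.get_obs();print(o['ee_pos'].round(4),o['tcp_rot'].round(2),o['q'].round(1))"
```

```text
[0.4193 0.0231 0.2178] [-0.1 -0.4  0.4] tin 0 [0. 0. 0. 0. 0.]
[0.4192 0.023  0.2178] [ 1.7888e+02 -1.4000e-01  1.7790e+02] [  2.4 -13.3 -11.1  92.3   1.1   4.5]
```

>>> move_arm --offset '[[0, 0, 0], [-0.8, 1.6, 0], [0, 1.5, 0], [0, 0, 0]]' --twist '[[0.019, 0, -0.048], [0, 0, 0], [0, 0, 0], [0, 0, 0]]' --grip '[0.5, 0.5, 0.5, 0.5]'

```text
time: 14.9
ee_pos: [0.4267, 0.0551, 0.2177]
tcp_rot: [179.9, -0.1, -179.3]
wrist_force: [-0.5, -0.7, 0.4]
opening: 0.0425
grasp_force: 0.0
```

```bash
python3 look.py -.02 .115
python3 - <<'E'
from meas import *
o=bot.get_obs();c=viewer.camera("wrist");T=campose(c,o);save("w7.png",c["color"][::-1,::-1])
P=cloud(c,T);x,y,z=P[...,0],P[...,1],P[...,2];s=c["color"].astype(int)
print(o["tcp_rot"])
t=(z>.134)&(z<.146)&(x>.45)&(x<.58)&(y>-.02)&(y<.11)&(s.sum(2)>330);print(t.sum(),rect(P[t]) if t.sum()>50 else "")
E
```

```text
[0.4267 0.0551 0.2177] [-0.5 -0.7  0.4] tin 0 [0. 0. 0. 0. 0.]
[ 1.79968154e+02 -1.17925338e-01 -1.79284089e+02]
9529 [498.7  55.2  87.2  65.1  92.3]
```

View pics/w7.png

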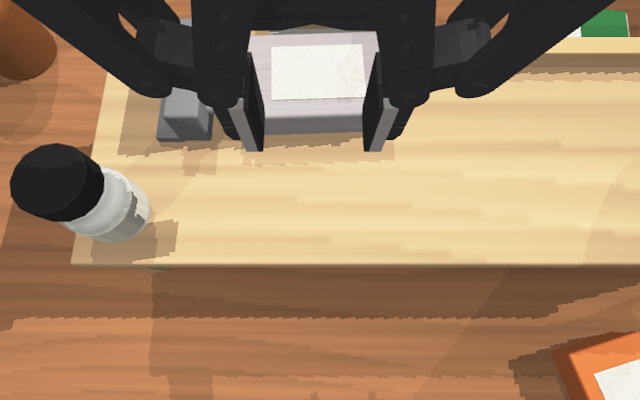

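>>> move_arm --offset '[[0, 0, 4], [0, 0, 4], [0, 0, 0], [-1.2, 0, 0], [-1.2, 0, 0]]' --twist '[[0, 0, 0], [0, 0, 0], [0, 0, 0], [0, 0, 0], [0, 0, 0]]' --grip '[0.5, 0.5, 0.5, 0.5, 0.5]'

```text
time: 15.5
ee_pos: [0.4525, 0.0542, 0.1404]
tcp_rot: [179.9, 0.1, -179.3]
wrist_force: [0.2, 0.1, 0.4]
opening: 0.0427
grasp_force: 0.0
```

>>> move_arm --offset '[[-0.6, 0, 0], [-0.4, 0, 0], [-0.4, 0, 0], [-0.4, 0, 0], [0, 0, 0]]' --twist '[[0, 0, 0], [0, 0, 0], [0, 0, 0], [0, 0, 0], [0, 0, 0]]' --grip '[0.5, 0.5, 0.5, 0.5, 0.5]'

```text
time: 16.0
ee_pos: [0.469, 0.0546, 0.1379]
tcp_rot: [180.0, -0.1, -179.2]
wrist_force: [-0.6, 0.6, -0.6]
opening: 0.0428
grasp_force: 0.0
```

```bash
python3 look.py -.02 .115
python3 - <<'E'
from meas import *
o=bot.get_obs();print(o["tcp_rot"])
c=viewer.camera("side");save("s2.png",cv2.resize(c["color"][140:280,220:380],None,fx=4,fy=4,interpolation=3))
E
```

```text
[0.469  0.0546 0.1379] [-0.6  0.6 -0.6] tin 0 [0. 0. 0. 0. 0.]
[ 1.79964663e+02 -8.39200794e-02 -1.79235910e+02]
```

View pics/s2.png

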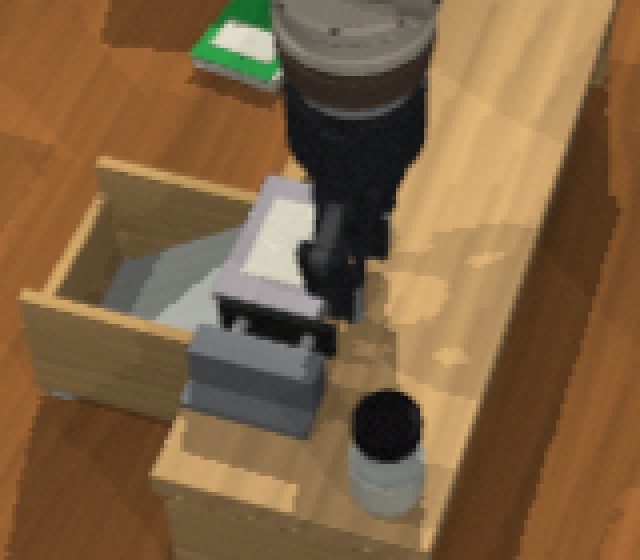

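>>> move_arm --offset '[[-0.5, 0, 0], [-0.5, 0, 0], [-0.5, 0, 0], [-0.4, 0, 0]]' --twist '[[0, 0, 0], [0, 0, 0], [0, 0, 0], [0, 0, 0]]' --grip '[0.5, 0.5, 0.5, 0.5]'

```text
time: 16.5
ee_pos: [0.4879, 0.0548, 0.1378]
tcp_rot: [180.0, -0.1, -179.2]
wrist_force: [-2.7, -0.8, 2.6]
opening: 0.043
grasp_force: 1.4
```

>>> move_arm --offset '[[-0.5, 0, 0], [-0.5, 0, 0], [-0.5, 0, 0], [-0.5, 0, 0], [-0.5, 0, 0]]' --twist '[[0, 0, 0], [0, 0, 0], [0, 0, 0], [0, 0, 0], [0, 0, 0]]' --grip '[0.5, 0.5, 0.5, 0.5, 0.5]'

```text
time: 17.0
ee_pos: [0.5132, 0.0552, 0.1377]
tcp_rot: [180.0, -0.1, -179.2]
wrist_force: [-0.4, -0.1, -0.4]
opening: 0.0426
grasp_force: 0.0
```

```bash
cat > chute.py <<'E'
from meas import *
L=R.from_euler('z',.75,degrees=True).as_matrix();O=np.array([.538,-.041,.11])
o=bot.get_obs();print(o["ee_pos"].round(4),o["wrist_force"].round(1))
for n in("top","side"):
    c=viewer.camera(n);T=campose(c);P=(cloud(c,T)-O)@L
    s=c["color"].astype(int);g=(s.max(2)-s.min(2)<60)&(s.min(2)>60)
    m=g&(P[...,0]>-.03)&(P[...,0]<.125)&(P[...,1]>.045)&(P[...,1]<.141)&(P[...,2]<.04)&(P[...,2]>-.15)
    print(n,m.sum())
    # height profile above the ramp, by x bins
    for a in np.arange(-.03,.12,.01):
        k=m&(P[...,0]>=a)&(P[...,0]<a+.01)
        if k.sum()>3: print("%4.0f n%d z %s  y %s ramp %.0f"%(a*1000+5,k.sum(),np.percentile(P[k][:,2]*1000,[10,50,90]).round(),np.percentile(P[k][:,1]*1000,[2,98]).round(),-16-(a*1000+5)*.781))
    for r in finder.pinpoint(c,"tin")[:3]: print(np.round(r["position"]),round(r["p"],2))
E
python3 chute.py
```

```text
[0.5132 0.0552 0.1377] [-0.4 -0.1 -0.4]
top 0
[385. 259.] 0.89
[438. 250.] 0.68
side 704
 -25 n15 z [-2.  0.  6.]  y [ 64. 127.] ramp 4
 -15 n4 z [ 7. 23. 31.]  y [124. 134.] ramp -4
   5 n4 z [-2. -1. -0.]  y [107. 120.] ramp -20
  15 n23 z [-26. -24. -21.]  y [ 90. 127.] ramp -28
  25 n43 z [-36. -33. -29.]  y [ 76. 124.] ramp -36
  35 n105 z [-38. -34. -29.]  y [ 64. 128.] ramp -43
  45 n166 z [-27. -21. -16.]  y [ 49. 137.] ramp -51
  55 n87 z [-23. -19. -16.]  y [ 50. 138.] ramp -59
  65 n73 z [-30. -26. -24.]  y [ 49. 132.] ramp -67
  75 n69 z [-37. -34. -31.]  y [ 48. 127.] ramp -75
  85 n65 z [-45. -42. -38.]  y [ 49. 123.] ramp -82
  95 n43 z [-54. -51. -47.]  y [ 48. 116.] ramp -90
[397. 188.] 0.87
[261. 215.] 0.69
[395. 148.] 0.62
```

>>> move_arm --offset '[[0.3, 0, 0], [0.5, 0, 0], [0, 0, 0]]' --twist '[[0, 0, 0], [0, 0, 0], [0, 0, 0]]' --grip '[0.5, 0.5, 0.5]'

```text
time: 17.5
ee_pos: [0.5038, 0.0551, 0.1379]
tcp_rot: [180.0, -0.1, -179.2]
wrist_force: [0.2, 0.3, -0.4]
opening: 0.0428
grasp_force: 0.0
```

```bash
python3 chute.py
```

```text
[0.5038 0.0551 0.1379] [ 0.2  0.3 -0.4]
top 0
[388. 257.] 0.74
side 771
 -25 n7 z [-2.  1. 29.]  y [ 71. 132.] ramp 4
   5 n5 z [-2.  0.  1.]  y [107. 121.] ramp -20
  15 n32 z [-28. -24. -21.]  y [ 79. 128.] ramp -28
  25 n54 z [-34. -32. -28.]  y [ 64. 123.] ramp -36
  35 n69 z [-43. -40. -36.]  y [ 48. 123.] ramp -43
  45 n64 z [-50. -47. -44.]  y [ 48. 117.] ramp -51
  55 n67 z [-58. -55. -52.]  y [ 46. 112.] ramp -59
  65 n141 z [-55. -48. -42.]  y [ 50. 119.] ramp -67
  75 n106 z [-40. -37. -35.]  y [ 49. 125.] ramp -75
  85 n65 z [-45. -42. -40.]  y [ 48. 120.] ramp -82
  95 n54 z [-52. -50. -47.]  y [ 48. 117.] ramp -90
 105 n48 z [-61. -57. -54.]  y [ 50. 112.] ramp -98
 115 n45 z [-69. -66. -62.]  y [ 48. 105.] ramp -106
[403. 186.] 0.96
[395. 143.] 0.91
[254. 216.] 0.66
```

>>> move_arm --offset '[[3, 0, 0], [3, 0, 0], [0, 0, -4], [0, 0, -4], [3, 0, -3]]' --twist '[[0, 0, 0], [0, 0, 0], [0, 0, 0], [0, 0, 0], [0, 0, 0]]' --grip '[0.5, 0.5, 0.5, 0.5, 0.5]'

```text
time: 18.2
ee_pos: [0.4158, 0.0538, 0.2493]
tcp_rot: [180.0, -0.1, -179.3]
wrist_force: [-0.6, -0.1, -0.1]
opening: 0.043
grasp_force: 0.0
```

>>> move_arm --offset '[[4, -4, 0], [0, 0, 0], [0, 0, 0]]' --twist '[[0, 0, 0], [0, 0, 0], [0, 0, 0]]' --grip '[0.5, 0.5, 0.5]'

```text
time: 18.5
ee_pos: [0.3798, 0.0176, 0.2485]
tcp_rot: [180.0, 0.0, -179.3]
wrist_force: [0.5, -0.1, -0.8]
opening: 0.0427
grasp_force: 0.0
```

```bash
python3 chute.py
python3 - <<'E'
from meas import *
c=viewer.camera("top");T=campose(c);s=c["color"].astype(int);P=cloud(c,T)
m=(s.min(2)>140)&(P[...,0]>.56)&(P[...,0]<.67)&(P[...,1]>0)&(P[...,1]<.11)
print("patch px",m.sum(),np.nanmean(P[m],0) if m.sum() else "")
for r in finder.pinpoint(c,"spice_jar")[:2]: print(r["position"],bydepth(c,T,r["position"]).round(3))
E
```

```text
[0.3798 0.0176 0.2485] [ 0.5 -0.1 -0.8]
top 1214
 -25 n14 z [-1.  1.  4.]  y [ 46. 137.] ramp 4
 -15 n101 z [-2.  0.  4.]  y [ 45. 138.] ramp -4
  -5 n104 z [-2.  0.  3.]  y [ 48. 140.] ramp -12
   5 n62 z [-21. -16.   0.]  y [ 49. 139.] ramp -20
  15 n74 z [-27. -25. -21.]  y [ 49. 139.] ramp -28
  25 n86 z [-37. -33. -28.]  y [ 48. 140.] ramp -36
  35 n72 z [-44. -40. -36.]  y [ 48. 139.] ramp -43
  45 n75 z [-52. -48. -44.]  y [ 49. 138.] ramp -51
  55 n84 z [-59. -55. -53.]  y [ 48. 137.] ramp -59
  65 n114 z [-53. -47. -40.]  y [ 47. 138.] ramp -67
  75 n94 z [-41. -37. -33.]  y [ 47. 140.] ramp -75
  85 n69 z [-46. -43. -40.]  y [ 47. 138.] ramp -82
  95 n77 z [-55. -52. -47.]  y [ 49. 138.] ramp -90
 105 n62 z [-61. -58. -54.]  y [ 47. 138.] ramp -98
 115 n70 z [-71. -66. -62.]  y [ 48. 138.] ramp -106
[314. 159.] 0.97
[439. 246.] 0.9
[391. 259.] 0.79
side 820
   5 n13 z [-15.  -1.   1.]  y [ 61. 119.] ramp -20
  15 n62 z [-27. -24. -20.]  y [ 47. 127.] ramp -28
  25 n69 z [-35. -32. -29.]  y [ 47. 124.] ramp -36
  35 n75 z [-43. -40. -36.]  y [ 47. 123.] ramp -43
  45 n66 z [-50. -47. -44.]  y [ 49. 118.] ramp -51
  55 n62 z [-58. -55. -51.]  y [ 45. 114.] ramp -59
  65 n131 z [-55. -48. -43.]  y [ 50. 120.] ramp -67
  75 n114 z [-43. -38. -34.]  y [ 49. 125.] ramp -75
  85 n66 z [-45. -42. -39.]  y [ 49. 122.] ramp -82
  95 n56 z [-52. -49. -46.]  y [ 48. 117.] ramp -90
 105 n52 z [-61. -57. -54.]  y [ 50. 110.] ramp -98
 115 n41 z [-70. -65. -63.]  y [ 48. 106.] ramp -106
[254. 215.] 0.86
[395. 145.] 0.86
[399. 185.] 0.63
patch px 233 [0.59385593 0.06733647 0.06681447]
[271.4, 219.6] [0.404 0.163 0.183]
```

The tin lies flat on the ramp at 38°, lid up, against the end wall. The robot is clear and the spice jar hasn't moved.

```bash
python3 -c "
from workcell import bot
print(bot.job_done())"
```

```text
the job is handed in; nothing more can be done
None
```

The job is handed in at about 18.5 s: I slid the tin to the bumper, pressed it in about 4–5 mm, then pushed it through the gap, and it lies lid-up on the ramp against the end wall; the spice jar reads as unmoved, but I did not re-measure the other bystanders.

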